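Check the barn's photometer against its amber glass standard

ROBOT

A 7-joint arm with a two-finger parallel gripper is mounted at the origin on the work surface. World frame = base frame: x ahead of the robot, y to its left, z up, the work surface at z = 0. Lengths are in m, angles in rad, forces in N, time in s.
With the tool pointing down it reaches from about 0.4 to 0.9 m from the base axis. Payload 5.5 kg.
Tool frame: the origin (TCP) lies at the very end of the fingers, on their centre line; the grasp point (between the pads) lies 19 mm behind it; z points along the fingers, y is the direction in which the jaws open and shut (so a half turn about z gives the same grasp; the last joint's range is limited). The gripper opens to 85 mm and grips with 20 to 120 N. Pads are 22 mm wide; open, the fingers measure 114 mm over their backs; the gripper's body (76 mm by 85 mm) begins 54 mm behind the grasp point. The pads swing forward as they close: fully open they stand 13 mm farther back than shut.
Start: joints at [1.391, 0.501, -0.427, 1.55, 0.221, 1.138, -0.21], TCP at [0.279, -0.587, 0.231] pointing down, gripper open.
Joint ranges: [-2.88, 2.88], [-0.31, 2.03], [-1.54, 1.56], [0.2, 2.42], [-1.41, 4.55], [0.19, 2.02], [-2.57, 2.57]. Speed limits (rad/s): [2.57, 2.57, 3.14, 3.14, 3.14, 3.14, 3.14].

INTERFACE

Orientations are given as a rotation vector (axis times angle).
In Python, from plant import manip, fingers, get_image, camera_model, job gives the robot as it stands. Calls block until the motion is done:
- manip.move_ptp(position, orientation): joint-space move of the TCP to a pose.
- manip.line_to(position, rot=None, speed=0.15, contact_N=None): straight line of the TCP; rot=None keeps the orientation; speed is the mean speed in m/s. With contact_N (N) it stops when the force on the tool has changed by that much, and returns True; else False.
- manip.goto_joints(angles): joint-space move.
- fingers.ungrasp() and fingers.close_gripper(f_grip=None): open the fingers fully, or close them until they stop; f_grip is the grip in N (None keeps the last).
- manip.pause(seconds).
- manip.inverse_kinematics(position, orientation): joint angles nearest the present ones, or None.
- manip.observe(): the state.
- get_image(name): name is "side" or "top"; returns the picture (420x560x3 uint8, red, green, blue); there is no depth.
- camera_model(name): a dict with "fx", "fy", "cx", "cy" (pixels), "T" (4x4, takes a point from camera to world coordinates). Camera axes: x right, y down, z forward; pixel columns grow to the right and rows downward; lengths in m; the calibration is good to about 2 mm. A picture is of the moment at which its call begins. camera_model takes no time and is no camera call.
A pose or a line that the arm cannot do raises manip.Unreachable and nothing moves.
- job.sign_off(): hands the job in, once; it reports no verdict.
The state is a dict: "clock": time; "qpos": joint angles; "joint_vel": joint speeds; "joint_torque": joint torques, N m; "eef_pos": TCP position; "tcp_rot": TCP orientation; "wrist_force": force on the tool from outside, world axes, zero at the start; "wrist_torque": the same for the moment, N m; "width": finger opening in m.
Only numpy, scipy, OpenCV 4.12 (cv2) and the standard library are available. Lean on these libraries where they do the work, as an engineer would, in place of code of your own. Each camera call takes 0.05 s, during which the arm holds its last target.

TASK

Check the barn lab's photometer with its amber glass standard: take that standard off its foam rest, stand it upright on its thin end in the photometer's sample well, orange ribbed end up and pushed fully home, and let go of it. Then turn the filter selector clockwise from the dark stop, counting the clicks, to the third one without running past it, and keep hold of it there against its return spring while the reading settles: the program finishes with the selector still held at the third stop. Leave everything else on the bench where it is.

Things in the scene. Friction and masses are not known exactly. Their poses are not given: they have to be found in the camera images.
- photometer: Light-grey desktop photometer, fixed, 210 mm deep (its x) by 280 mm wide (its y), flat deck 80 mm above the bench. Origin: centre of its underside; x points to its rear, y to its left seen from the robot. A raised readout (from x = +58 mm back, 110 mm above the bench) crosses the rear. The sample well (black collar) is at x -20, y +75 mm; the black filter selector at x -25, y -75 mm.
- well_floor (a point): Centre of the floor of the sample well, 48 mm above the bench. The well is a straight upright hole, 15 mm along the photometer's x by 47 mm along its y. Axes as the photometer's.
- well_mouth (a point): Centre of the mouth of the well, 84 mm above the bench, 36 mm above the well's floor. A collar with 45 degree faces, standing 4 mm above the deck, widens the mouth by about 4 mm on each side.
- standard: Amber standard: flat plate 90 x 44 x 12 mm, about 110 g, grey metal frame, amber window in one half, orange grip with black ribs on the other. Lies flat at first. Origin: centre of its underside as it lies; x along it from the ribbed end (-45 mm) to the foot end (+45 mm), y across its width, z through its thickness. At the start its ribbed end is nearer the robot (x within 25 degrees of ahead).
- standard_foot (a point): Centre of the foot end face of the amber standard (the end without ribs; it goes down into the well; the plate may face either way). Axes as the standard's. Fully home this point is on the well's floor and 54 mm of the plate stick out of the mouth.
- standard_grip (a point): Middle of the thickness and width of the amber standard, 20 mm from its ribbed end: gripped across the 44 mm width here, the fingers stay clear of the deck. Axes as the standard's. From lying to standing it turns 90 degrees: for example grasp with the fingers slanting down at 45 degrees towards the foot end, then turn the hand half a turn about its own pointing axis.
- standard_rest: Rest of the amber standard, fixed: its closed dark-blue storage case 115 x 74 mm, 36 mm high, with a black foam block 80 x 26 mm on top, whose top is 60 mm above the bench. The standard lies centred on the foam and overhangs it by 9 mm along each long side, so that fingertips can reach beside and below it. Origin: centre of the underside, x along the foam.
- selector (a joint): Angle of the filter selector (rad): 0 at the dark stop, growing clockwise seen from above. Clicks every 24 degrees: 0.419, 0.838, 1.257 (the third), 1.676, 2.094; end of travel 2.2. A spring drives it back to 0 when let go (0.09 N m at the dark stop, 0.12 N m at the third click); each click adds a ripple of about 0.07 N m either way, too weak to hold it.
- selector_grip (a point): On the upright axis of the selector, 96 mm above the bench. It is a black bar 46 long, 12 wide, top 105 mm above the bench, on a round skirt of 52 mm diameter, top 85 mm above the bench. x of this point runs along the bar to its white pointer and turns with it. The pointer shows a black dot at the dark stop, then dots in violet, blue, green (third click), yellow and red.
- blank: The clear blank: a plate of the same size as the amber standard, pale window and dark grey grip. Leave it alone. Origin and axes as the standard's.
- blank_rest: Rest of the clear blank, fixed, like the standard's rest. The two rests stand left and right of the photometer, either way round.
- dose_a: White dose bottle with red cap, 42 mm diameter, 125 mm high; origin centre of its underside.
- dose_b: White dose bottle with blue cap, 42 mm diameter, 125 mm high; origin centre of its underside.
- slide_box: Closed blue slide box 85 x 100 x 34 mm; origin centre of its underside.
- beaker: Clear plastic beaker, 68 mm diameter, 85 mm high; origin centre of its underside.
- tally: Steel hand tally counter 62 x 46 x 26 mm; origin centre of its underside.
- marker: Green marker pen 130 x 12 x 12 mm, lying; origin centre of its underside.

How it is judged:
By the outcome, as a careful person would: the job done as asked, in the order asked, and still so for the second after the job is handed in, while the arm keeps its last pose, push and grip.
It also fails if it takes over 72 s, if anything falls off the work surface, if the arm or the gripper's body presses on something with over 40 N, if the wrist force passes 120 N, or if a joint passes its speed limit or range.

## Working session

There is one attempt and no reset: what is moved stays moved. The work goes in short steps, each a Python script; the robot and the scene stay as the last script left them, time stands still between calls to the robot, and variables do not carry over. Pictures are saved under pics/ and viewed, and the job is handed in when it is done.

```bash
mkdir -p pics; ls
python3 - <<'E'
from plant import manip, fingers, get_image, camera_model, job
import cv2,numpy as np
for n in("side","top"):
    im=get_image(n); cv2.imwrite(f"pics/{n}0.png",im[:,:,::-1]); m=camera_model(n); print(n,m["fx"],m["fy"],m["cx"],m["cy"]);print(np.round(m["T"],3))
print(manip.observe())
E
```

```text
pics
side 383.31199208655465 383.31199208655465 279.1715429904963 209.69049207942774
[[-0.991 -0.102  0.083  0.49 ]
 [-0.131  0.726 -0.675  0.766]
 [ 0.009 -0.68  -0.733  0.934]
 [ 0.     0.     0.     1.   ]]
top 439.2224986820453 439.2224986820453 271.45494592626557 213.02978363894317
[[ 0.01  -0.992  0.129  0.399]
 [-1.    -0.011 -0.005  0.019]
 [ 0.007 -0.129 -0.992  1.325]
 [ 0.     0.     0.     1.   ]]
{'clock': 0.1, 'qpos': array([ 1.39120623,  0.50178464, -0.42680992,  1.55137603,  0.22080329,
        1.1383423 , -0.21030814]), 'joint_vel': array([-3.01337233e-04, -4.40450446e-03, -9.85392875e-04, -3.00805274e-03,
       -2.18526581e-04, -9.60484612e-05, -1.87834485e-04]), 'joint_torque': array([-1.17159990e-02, -5.70813417e+01, -5.83869204e+00, -2.81746459e+01,
        1.04963736e-02,  5.64144299e-03, -1.28607508e-05]), 'eef_pos': array([ 0.27818125, -0.58673457,  0.23033143]), 'tcp_rot': array([-3.06312066e+00, -6.89541681e-01,  5.54460504e-04]), 'wrist_force': array([ 0.38255105, -0.62270327,  0.78771776]), 'wrist_torque': array([-0.0194313 ,  0.04577559, -0.04485818]), 'width': 0.08533301532792958}
```

View pics/top0.png

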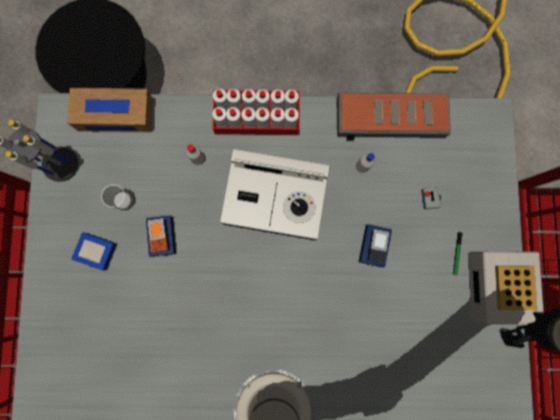

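View pics/side0.png

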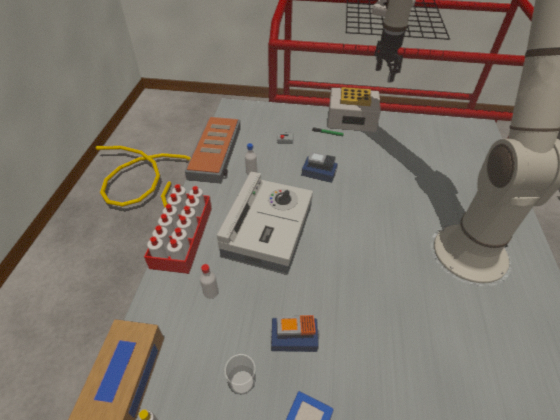

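The amber standard is on the left rest (top image ~160,236), the photometer is at the centre (~275,195), and the blank is on the right (~377,245). Next I'll enlarge crops of these.

Run:
```python
import cv2
t=cv2.imread("pics/top0.png");s=cv2.imread("pics/side0.png")
def crop(im,x0,y0,x1,y1,k,n):
    c=cv2.resize(im[y0:y1,x0:x1],None,fx=k,fy=k,interpolation=cv2.INTER_CUBIC)
    for i in range(x0,x1,10): cv2.putText(c,str(i),((i-x0)*k,8),0,.3,(0,0,255));cv2.line(c,((i-x0)*k,10),((i-x0)*k,16),(0,0,255))
    for i in range(y0,y1,10): cv2.putText(c,str(i),(0,(i-y0)*k+3),0,.3,(0,0,255));cv2.line(c,(20,(i-y0)*k),(26,(i-y0)*k),(0,0,255))
    cv2.imwrite(n,c)
crop(t,210,140,340,245,6,"pics/c1.png")
crop(t,135,205,185,265,10,"pics/c2.png")
crop(s,260,305,330,360,11,"pics/c3.png")
crop(s,215,170,320,270,6,"pics/c4.png")
```

```text
(no output)
```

View pics/c1.png

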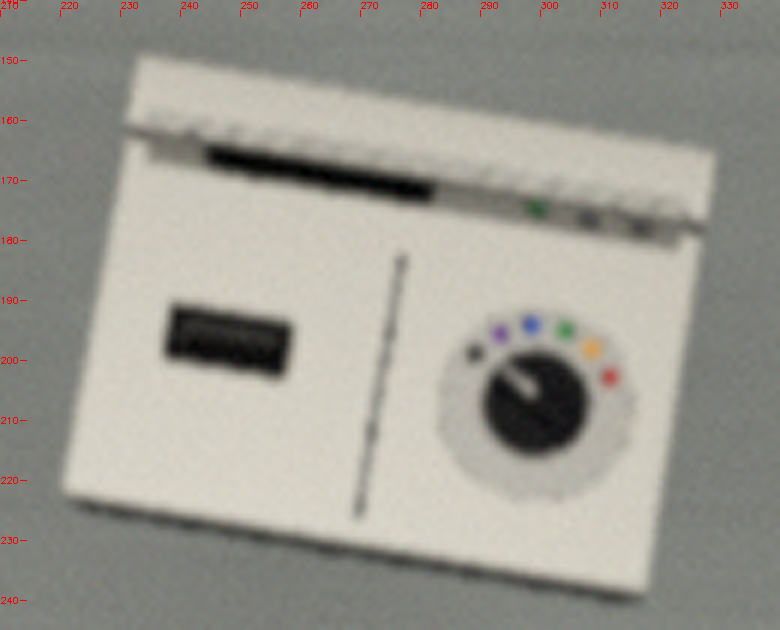

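View pics/c2.png

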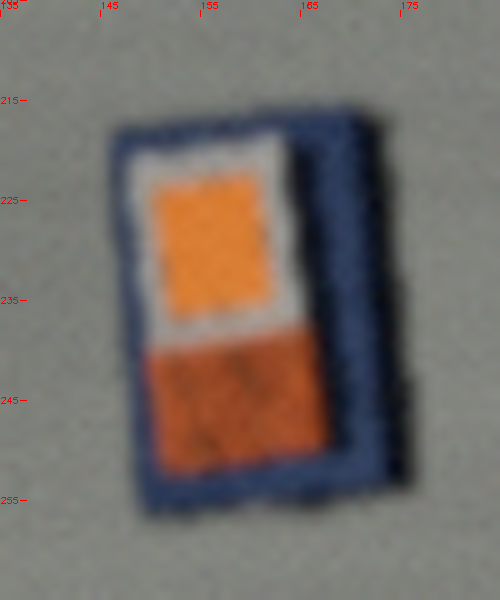

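View pics/c3.png

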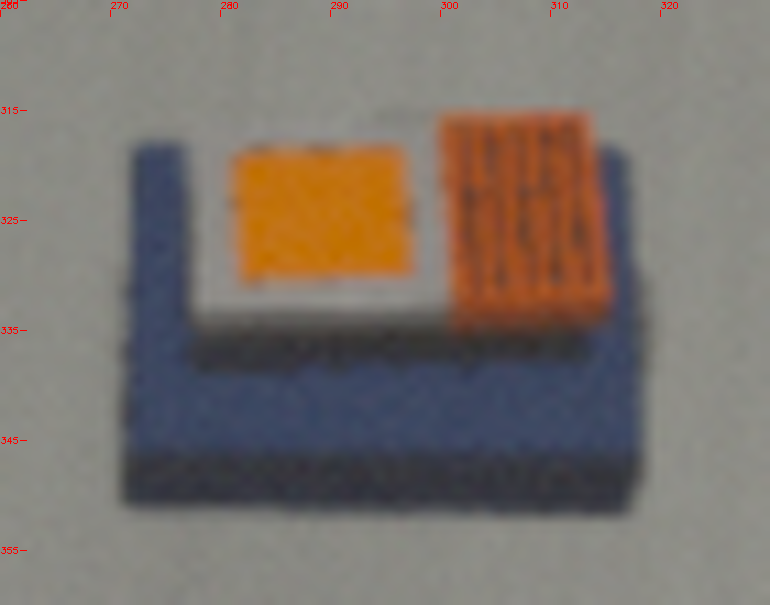

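View pics/c4.png

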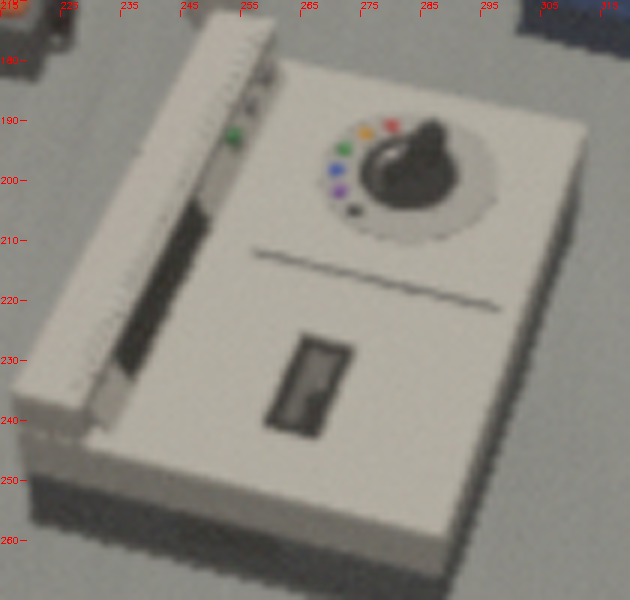

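```bash
cat > h.py <<'E'
import numpy as np
from plant import manip, fingers, get_image, camera_model, job
from scipy.spatial.transform import Rotation as R
from scipy.optimize import least_squares
def proj(n,P):
    m=camera_model(n);T=m["T"];p=(np.atleast_2d(P)-T[:3,3])@T[:3,:3]
    return np.c_[m["fx"]*p[:,0]/p[:,2]+m["cx"],m["fy"]*p[:,1]/p[:,2]+m["cy"]]
def unc(c,x0,y0,k): c=np.array(c,float); return np.c_[x0+(c[:,0]+.5)/k-.5,y0+(c[:,1]+.5)/k-.5]
def fit(obs,g):
    # obs: list of (cam, model Nx3, px Nx2)
    def f(p):
        r=[]
        for n,M,px in obs:
            M=np.array(M,float);c,s=np.cos(p[2]),np.sin(p[2])
            W=np.c_[p[0]+c*M[:,0]-s*M[:,1],p[1]+s*M[:,0]+c*M[:,1],M[:,2]]
            r.append(proj(n,W)-px)
        return np.concatenate(r).ravel()
    s=least_squares(f,g,loss="soft_l1"); return s.x,f(s.x).reshape(-1,2)
E
cat > fit.py <<'E'
from h import *
pm=np.array([[-105,140,80],[-105,-140,80],[105,140,110],[105,-140,110],[-20,75,83],[-25,-75,87]])/1e3
ot=("top",pm,unc([(63,494),(645,590),(138,55),(715,152),(228,340),(535,405)],210,140,6))
os=("side",pm[[0,1,2,3,4,5]],unc([(447,537),(586,125),(15,390),(212,12),(310,386),(409,172)],215,170,6))
sm=np.array([[45,22,72],[45,-22,72],[-45,-22,72],[-45,22,72]])/1e3
st=("top",sm,unc([(131,152),(287,133),(327,446),(160,474)],135,205,10))
ss=("side",sm,unc([(190,308),(183,130),(590,112),(610,305)],260,305,11))
np.set_printoptions(precision=4,suppress=True)
for o,g in(([ot],0),([os],0),([ot,os],0)):
    x,r=fit(o,[.5,0,-.15]);print("phot",x);
print(r)
for o in([st],[ss],[st,ss]):
    x,r=fit(o,[.4,.3,.1]);print("std",x)
print(r)
E
python3 fit.py
```

```text
phot [ 0.6151  0.0047 -0.1574]
phot [ 0.6172  0.0035 -0.1541]
phot [ 0.6161  0.0043 -0.1558]
[[-0.048  -0.1541]
 [ 0.0648  0.0776]
 [-0.4151 -0.5954]
 [ 0.7893 -0.7396]
 [ 0.0191  0.0339]
 [ 0.3798 -0.7053]
 [ 0.468   0.6736]
 [ 0.6105  0.334 ]
 [-0.6197  0.6864]
 [ 0.3314 -0.7488]
 [ 0.7169  0.2747]
 [ 0.4261 -0.3883]]
std [0.4962 0.3381 0.1513]
std [0.4995 0.3378 0.1641]
std [0.4983 0.3379 0.159 ]
[[ 0.1592 -0.2412]
 [-0.1583 -0.5952]
 [-0.4415 -0.7974]
 [ 0.8398 -1.2947]
 [ 0.5253  0.5181]
 [ 0.7263 -0.4499]
 [ 0.4904  0.4207]
 [ 0.3176 -0.0434]]
```

```bash
cat >> h.py <<'E'
PH=np.array([.6161,.0043,-.1558]); ST=np.array([.4980,.3379,.157])
def W(p,m): c,s=np.cos(p[2]),np.sin(p[2]); return np.array([p[0]+c*m[0]-s*m[1],p[1]+s*m[0]+c*m[1],m[2]])
def slant(yaw,el,flip):  # tool z slants down by el from horizontal, towards yaw; flip: half turn about z
    z=np.array([np.cos(el)*np.cos(yaw),np.cos(el)*np.sin(yaw),-np.sin(el)])
    y=np.array([-np.sin(yaw),np.cos(yaw),0])*(-1 if flip else 1)
    return R.from_matrix(np.c_[np.cross(y,z),y,z])
def tcp(g,rot,d=.019): return np.asarray(g)+rot.as_matrix()[:,2]*d
E
python3 - <<'E'
from h import *
np.set_printoptions(precision=3,suppress=True)
a=np.pi/4
for f in(0,1):
    print("flip",f)
    for nm,p,g,ff in(("above",ST,(-.025,0,.15),f),("grasp",ST,(-.025,0,.066),f),("lift",ST,(-.025,0,.2),f),("liftr",ST,(-.025,0,.22),1-f),("wellup",PH,(-.02,.075,.21),1-f),("well",PH,(-.02,.075,.118),1-f)):
        r=slant(p[2],a,ff); print(nm,tcp(W(p,g),r),manip.inverse_kinematics(tcp(W(p,g),r),r.as_rotvec()))
pts=unc([(475,354),(501,334),(531,325),(566,330),(592,350),(610,377)],210,140,6)
def back(n,px,z):
    m=camera_model(n);T=m["T"];d=np.array([(px[0]-m["cx"])/m["fx"],(px[1]-m["cy"])/m["fy"],1])@T[:3,:3].T
    return T[:3,3]+d*(z-T[2,3])/d[2]
c=W(PH,(-.025,-.075,.08))
for n,pts in(("top",pts),("side",unc([(355,211),(340,192),(337,170),(345,149),(366,133),(391,126)],215,170,6))):
    q=np.array([back(n,p,.08) for p in pts])
    # fit centre with 24deg steps
    s=least_squares(lambda v:np.concatenate([[v[0]+v[2]*np.cos(v[3]-i*np.radians(24))-q[i,0],v[1]+v[2]*np.sin(v[3]-i*np.radians(24))-q[i,1]] for i in range(6)]),[c[0],c[1],.036,.7])
    print(n,s.x,c,s.cost, s.x[3]-PH[2], np.degrees(np.arctan2(q[:,1]-c[1],q[:,0]-c[0])))
E
```

```text
flip 0
above [0.487 0.336 0.137] [-0.213  0.523 -0.866  2.322  1.848  0.912 -0.785]
grasp [0.487 0.336 0.053] [-0.397  0.697 -0.647  2.328  2.069  0.971 -1.028]
lift [0.487 0.336 0.187] [-0.026  0.464 -1.082  2.298  1.71   0.922 -0.614]
liftr [0.487 0.336 0.207] [-1.185  0.204  0.236  2.32   1.519  0.492  2.543]
wellup [0.621 0.079 0.197] [-0.976  0.29   0.675  2.315  2.025  0.217  2.206]
well [0.621 0.079 0.105] [-0.39   0.459  0.014  2.328  2.311  0.502  1.936]
flip 1
above [0.487 0.336 0.137] [-0.982  0.367  0.015  2.345  1.854  0.559  2.168]
grasp [0.487 0.336 0.053] [-0.785  0.597 -0.206  2.34   2.104  0.746  1.918]
lift [0.487 0.336 0.187] [-1.182  0.251  0.236  2.332  1.621  0.483  2.421]
liftr [0.487 0.336 0.207] [-0.012  0.394 -1.082  2.286  1.638  0.869 -0.557]
wellup [0.621 0.079 0.197] [ 0.435  0.377 -0.919  2.273  1.802  0.652 -0.509]
well [0.621 0.079 0.105] [ 0.256  0.579 -0.728  2.307  2.123  0.776 -0.815]
top [ 0.579 -0.066  0.038  0.887] [ 0.58  -0.066  0.08 ] 7.379052485757631e-07 1.0428387839983242 [ 51.639  27.177   4.007 -21.779 -45.841 -69.949]
side [ 0.581 -0.069  0.038  0.886] [ 0.58  -0.066  0.08 ] 9.820178562255736e-07 1.0416109596551837 [ 46.152  22.25   -1.656 -24.609 -47.475 -67.529]
```

```bash
cat > snap.py <<'E'
from h import *
import cv2
def snap(n,name,box=None,k=1):
    im=get_image(n)[:,:,::-1]
    x0,y0,x1,y1=box or (0,0,560,420)
    cv2.imwrite(f"pics/{name}.png",cv2.resize(im[y0:y1,x0:x1],None,fx=k,fy=k,interpolation=cv2.INTER_CUBIC))
def st(): 
    o=manip.observe();print("t%.2f"%o["clock"],"q",o["qpos"].round(2),"p",o["eef_pos"].round(4),"F",o["wrist_force"].round(1),"M",o["wrist_torque"].round(2),"w",round(o["width"],4));return o
E
python3 - <<'E'
from snap import *
st()
d=R.from_rotvec([0,0,0])
o=manip.observe()
manip.line_to(o["eef_pos"]+[0,0,.1],speed=.25)
r=slant(ST[2],np.pi/4,1)
manip.move_ptp([.45,.05,.38],slant(0,np.pi/3,1).as_rotvec()); st()
manip.move_ptp(tcp(W(ST,(-.025,0,.16)),r,.022),r.as_rotvec()); st()
snap("side","a1");snap("top","a1t",(90,150,230,290),4)
E
```

```text
t0.10 q [ 1.39  0.5  -0.43  1.55  0.22  1.14 -0.21] p [ 0.2782 -0.5867  0.2303] F [ 0.4 -0.6  0.8] M [-0.02  0.05 -0.04] w 0.0853Traceback (most recent call last):
  File "<stdin>", line 7, in <module>
plant.Unreachable: the arm cannot take that pose within its joint ranges
```

Run:
```python
from snap import *
st()
for p,el,f in [((.45,.05,.36),90,0),((.45,.05,.36),90,1),((.5,.1,.36),60,1),((.5,.1,.36),60,0),((.5,.2,.3),45,1),((.55,.1,.3),60,1)]:
    print(p,el,f,manip.inverse_kinematics(p,slant(0,np.radians(el),f).as_rotvec()))
r=slant(ST[2],np.pi/4,1)
print(manip.inverse_kinematics(tcp(W(ST,(-.025,0,.16)),r,.022),r.as_rotvec()))
```

```text
t0.65 q [ 1.4   0.43 -0.44  1.43  0.18  1.32 -0.18] p [ 0.2783 -0.5868  0.331 ] F [ 0.3 -0.3 -1.1] M [0.03 0.06 0.04] w 0.0852
(0.45, 0.05, 0.36) 90 0 [ 1.17125952  0.13419185 -1.42525118  1.82678872  0.13790563  1.2977142
  1.28069284]
(0.45, 0.05, 0.36) 90 1 [ 1.13141439  0.10953916 -1.36564696  1.82712165  0.11150293  1.29371388
 -1.83444581]
(0.5, 0.1, 0.36) 60 1 [ 0.42795698 -0.23942808 -0.67139581  2.12998277 -0.02399896  0.69199583
 -1.82421361]
(0.5, 0.1, 0.36) 60 0 [ 0.13376023 -0.21111133 -0.43517819  2.13611356  0.10468899  0.69970144
  1.19227606]
(0.5, 0.2, 0.3) 45 1 None
(0.55, 0.1, 0.3) 60 1 [ 1.27260009 -0.14489083 -1.47267485  2.12028381 -0.05320777  0.52377945
 -1.76851231]
[-0.97755703  0.34964165  0.01459556  2.33978814  1.82161926  0.55088913
  2.2103435 ]
```

Run:
```python
from snap import *
manip.goto_joints([.2,.1,-.2,1.9,1.0,.95,1.0]); st()
r=slant(ST[2],np.pi/4,1);p=tcp(W(ST,(-.025,0,.16)),r,.022)
print(p,manip.inverse_kinematics(p,r.as_rotvec()))
snap("side","a0")
```

```text
t2.33 q [ 0.2   0.1  -0.2   1.9   1.    0.95  1.  ] p [ 0.5987 -0.2759  0.4192] F [-0.9 -0.4  0.5] M [ 0.68  0.33 -0.02] w 0.0854
[0.4886725  0.33642343 0.14444365] [ 0.07101977  0.77759495 -1.25942259  2.31042585  1.88674184  1.2135737
  2.50871999]
```

View pics/a0.png

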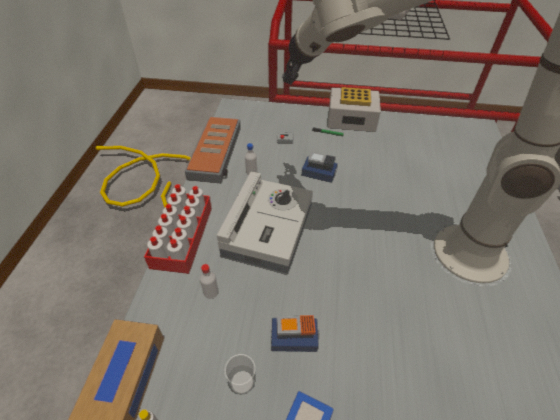

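The arm is high and clear of everything. Next, the branch computed earlier for the pose above the standard.

Run:
```python
from snap import *
r=slant(ST[2],np.pi/4,1);p=tcp(W(ST,(-.025,0,.16)),r,.022)
manip.goto_joints([-.6,.1,0,2.2,1.5,.7,1.7]); st()
manip.goto_joints([-0.97755703,0.34964165,0.01459556,2.33978814,1.82161926,0.55088913,2.2103435]); st()
print(p,r.as_rotvec(),manip.observe()["tcp_rot"])
snap("side","a1");snap("top","a1t",(90,150,230,290),4)
```

```text
t3.87 q [-0.6  0.1  0.   2.2  1.5  0.7  1.7] p [0.6374 0.1226 0.3416] F [-0.1 -0.6 -0.2] M [ 0.23  0.8  -0.01] w 0.0857
t5.08 q [-0.98  0.35  0.02  2.34  1.82  0.55  2.21] p [0.4899 0.3359 0.1453] F [0.2 0.5 0.7] M [-0.13  0.7  -0.06] w 0.0855
[0.4886725  0.33642343 0.14444365] [-2.8395054  -0.22336016 -1.17616165] [-2.83881592 -0.21846834 -1.17863938]
```

View pics/a1.png

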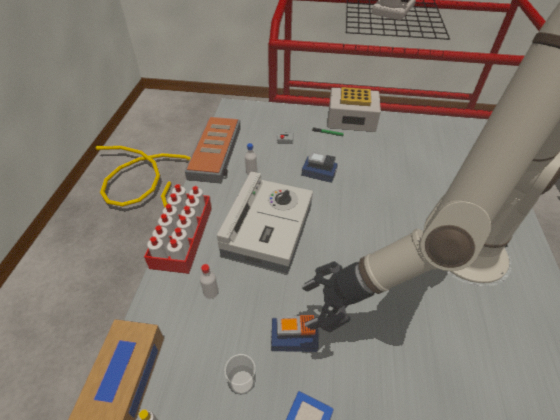

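View pics/a1t.png

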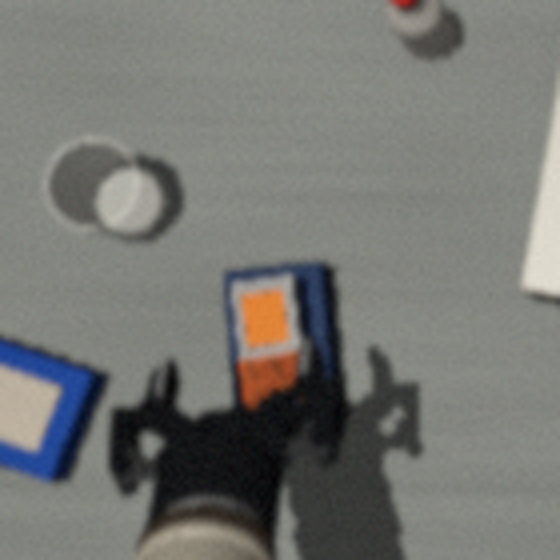

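Run:
```python
from h import *
o=manip.observe();M=R.from_rotvec(o["tcp_rot"]).as_matrix()
for d in(0,-.013):
  for s in(.0425,-.0425): print(d,proj("top",o["eef_pos"]+M@[0,s,d]),proj("side",o["eef_pos"]+M@[0,s,d]))
```

```text
0 [[166.80470998 232.45847949]] [[299.78540239 292.10636117]]
0 [[135.25115163 236.98301486]] [[302.08274123 326.1761    ]]
-0.013 [[166.4112473 235.5759497]] [[303.93165156 289.97906277]]
-0.013 [[134.57960198 240.14624062]] [[306.53495506 324.16721223]]
```

Run:
```python
from snap import *
r=slant(ST[2],np.pi/4,1);p=tcp(W(ST,(-.025,0,.066)),r,.022)
print(manip.line_to(p,rot=r.as_rotvec(),speed=.08,contact_N=8)); st()
snap("side","b0",(230,250,370,370),5)
```

```text
False
t6.50 q [-0.92  0.59 -0.05  2.34  2.14  0.68  1.84] p [0.4889 0.3367 0.051 ] F [ 0.9 -0.2  0.4] M [-0.18  0.73 -0.01] w 0.0853
```

View pics/b0.png

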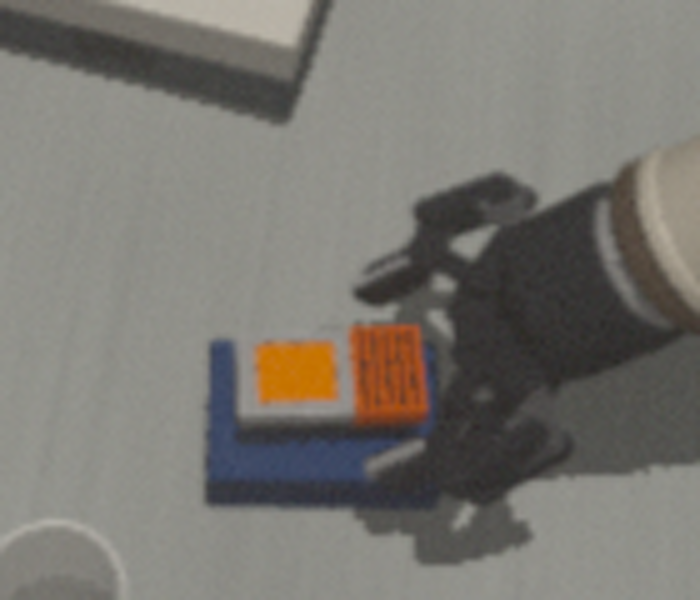

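The open fingers straddle the ribbed half, one each side, with no contact. Time to close and lift.

Run:
```python
from snap import *
fingers.close_gripper(60); st()
o=manip.observe()
manip.line_to(o["eef_pos"]+[0,0,.1],speed=.12); st()
snap("side","b1",(230,230,370,350),5)
r2=slant(PH[2],np.pi/4,0)
for z in(.2,.21,.22): print(z,manip.inverse_kinematics(tcp(W(PH,(-.02,.075,z)),r2,.022),r2.as_rotvec()))
```

```text
t7.02 q [-0.92  0.59 -0.05  2.34  2.14  0.68  1.84] p [0.4888 0.3366 0.0509] F [-1.9 -1.   4. ] M [-0.11  0.45 -0.04] w 0.0431
t8.00 q [-0.99  0.33  0.03  2.34  1.79  0.54  2.24] p [0.4884 0.3363 0.1503] F [ 0.1 -1.6 -0.5] M [-0.06  0.89  0.01] w 0.0433
0.2 [ 0.69258407  0.66851684 -1.29701649  2.27022245  1.87626819  0.96370063
 -0.40727842]
0.21 [ 0.69944662  0.62582423 -1.29580613  2.26480619  1.84170738  0.92823197
 -0.39328098]
0.22 [ 0.70707822  0.58371829 -1.29461921  2.25885853  1.80591841  0.89298809
 -0.37659988]
```

View pics/b1.png

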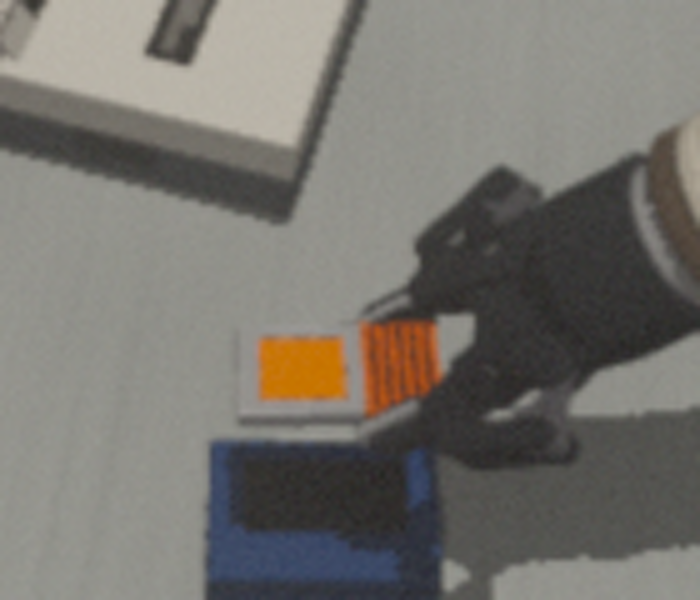

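The standard is lifted squarely off the foam. Now carry it high while turning the hand half a turn.

Run:
```python
from snap import *
manip.goto_joints([-.6,.1,-.3,2.3,1.8,.6,1.2]); st()
manip.goto_joints([.2,.1,-.75,2.25,1.75,.65,-.2]); st()
manip.goto_joints([.435,.377,-.919,2.273,1.802,.652,-.509]); st()
r2=slant(PH[2],np.pi/4,0)
p=tcp(W(PH,(-.02,.075,.20)),r2,.022)
manip.line_to(p,rot=r2.as_rotvec(),speed=.08); st(); print(p,r2.as_rotvec(),manip.observe()["tcp_rot"])
snap("side","c0",(200,120,340,270),5);snap("top","c0t",(200,130,340,250),5)
```

```text
t9.03 q [-0.6  0.1 -0.3  2.3  1.8  0.6  1.2] p [0.5464 0.3296 0.3106] F [-1.5 -0.6 -1.3] M [-0.18  1.1  -0.  ] w 0.0432
t10.29 q [ 0.2   0.1  -0.75  2.25  1.75  0.65 -0.2 ] p [0.6404 0.114  0.3462] F [-0.6  1.  -1.1] M [0.21 1.06 0.07] w 0.0433
t10.95 q [ 0.43  0.38 -0.92  2.27  1.8   0.65 -0.51] p [0.6217 0.0808 0.1971] F [ 0.4 -0.1 -0.1] M [0.2  0.91 0.03] w 0.0432
t11.26 q [ 0.42  0.41 -0.91  2.28  1.85  0.68 -0.54] p [0.6237 0.0802 0.1856] F [ 0.4 -0.3 -1.1] M [ 0.14  0.88 -0.05] w 0.043
[0.62334796 0.0790811  0.18444365] [ 0.18346214  2.35033224 -0.07599251] [ 0.18027714  2.34876784 -0.07599266]
```

View pics/c0.png

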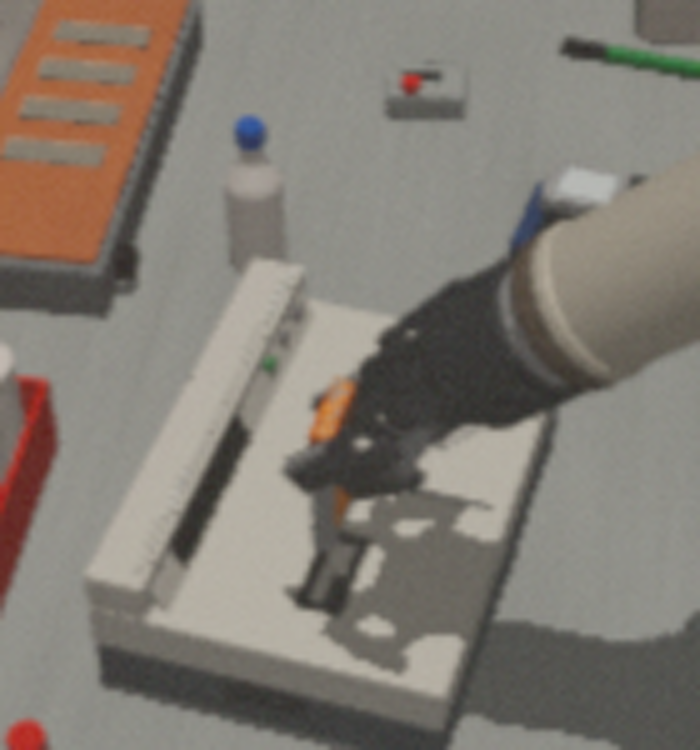

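View pics/c0t.png

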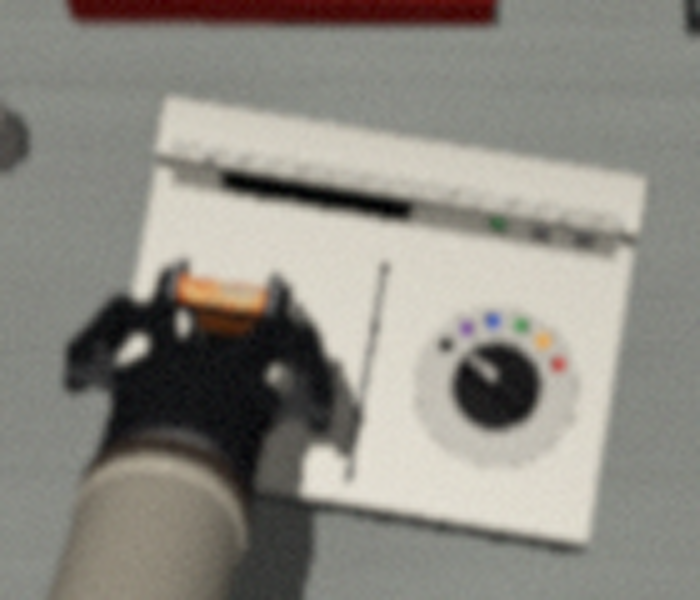

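```bash
python3 - <<'E'
from h import *
o=manip.observe();M=R.from_rotvec(o["tcp_rot"]).as_matrix()
g=o["eef_pos"]-M[:,2]*.019
for off in(.0,.02,.025):
  P=g+[0,0,off]; print(off,P,proj("top",P),proj("side",P))
# top-face corners for grip +.02
c,s=np.cos(PH[2]),np.sin(PH[2])
for a,b in((.006,.022),(.006,-.022),(-.006,-.022),(-.006,.022)):
  P=g+[c*a-s*b,s*a+c*b,.02]; print((proj("top",P)[0]+.5-[200,130])*5-.5,(proj("side",P)[0]+.5-[200,120])*5-.5)
print("well mouth",[(proj(n,W(PH,(-.02,.075,.082)))) for n in("top","side")])
E
python3 - <<'E'
import cv2
a=cv2.imread('pics/c0.png');cv2.imwrite('pics/c0z.png',cv2.resize(a[330:640,240:440],None,fx=2.4,fy=1.9))
E
```

```text
0.0 [0.61044395 0.0820103  0.19911825] [[245.33081639 187.88823548]] [[265.38251503 206.33248077]]
0.02 [0.61044395 0.0820103  0.21911825] [[244.92111867 186.43506758]] [[265.25099553 201.04782873]]
0.025 [0.61044395 0.0820103  0.22411825] [[244.81642381 186.06372258]] [[265.21750884 199.70228276]]
[186.28650997 265.78525033] [303.9410597  434.22211773]
[270.99547584 279.82480033] [330.233882   376.26108978]
[267.00346865 302.60136359] [351.929274   380.96600557]
[182.18060552 288.52931607] [326.21346359 439.19729916]
well mouth [array([[247.63626685, 196.3289139 ]]), array([[266.96098164, 234.39806387]])]
```

View pics/c0z.png

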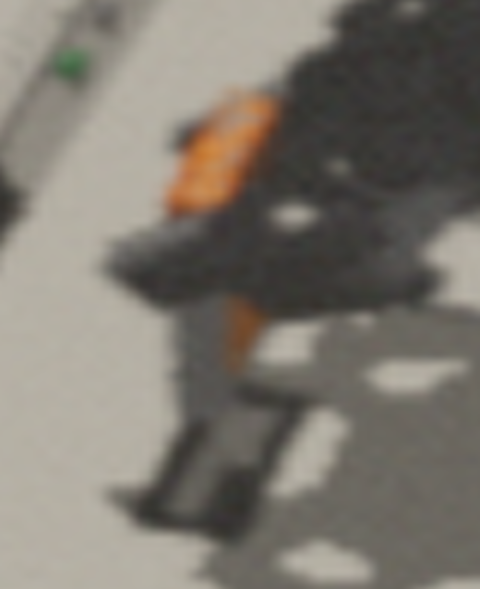

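Run:
```python
from h import *
o=manip.observe();M=R.from_rotvec(o["tcp_rot"]).as_matrix()
g=o["eef_pos"]-M[:,2]*.019+[-.003,.001,0]
c,s=np.cos(PH[2]),np.sin(PH[2])
for z in(.02,-.02,-.045,-.07):
 for a in(.006,-.006):
  P=g+[c*a-s*.022,s*a+c*.022,z]; q=(proj("side",P)[0]+.5-[200,120])*5-.5; print(z,a,(q-[240,330])*[2.4,1.9])
```

```text
0.02 0.006 [166.56091728 201.82255848]
0.02 -0.006 [220.09493495 211.29297954]
-0.02 0.006 [171.02738982 300.59000109]
-0.02 -0.006 [223.01639707 310.00417961]
-0.045 0.006 [173.6898087  359.46426964]
-0.045 -0.006 [224.75766715 368.83871254]
-0.07 0.006 [176.25915   416.2803069]
-0.07 -0.006 [226.43793267 425.61200587]
```

Run:
```python
from snap import *
c,s=np.cos(PH[2]),np.sin(PH[2]);d=np.array([c*.0031+s*.0015,s*.0031-c*.0015,0])
p0=manip.observe()["eef_pos"]+d
r2=slant(PH[2],np.pi/4,0).as_rotvec()
manip.line_to(p0,rot=r2,speed=.05);
p=p0.copy();p[2]-=.035
print(manip.line_to(p,speed=.08,contact_N=6)); st()
p[2]-=.030
print(manip.line_to(p,speed=.03,contact_N=6)); st()
snap("side","d0",(220,150,320,250),6);snap("top","d0t",(200,130,340,250),5)
```

```text
False
t12.19 q [ 0.4   0.51 -0.89  2.28  1.97  0.74 -0.64] p [0.6266 0.0782 0.1507] F [ 0.  -0.6 -1.1] M [0.14 0.78 0.01] w 0.043
False
t13.34 q [ 0.38  0.59 -0.87  2.29  2.06  0.81 -0.71] p [0.6267 0.0781 0.121 ] F [ 0.6  0.9 -1.2] M [0.16 0.88 0.02] w 0.0429
```

View pics/d0.png

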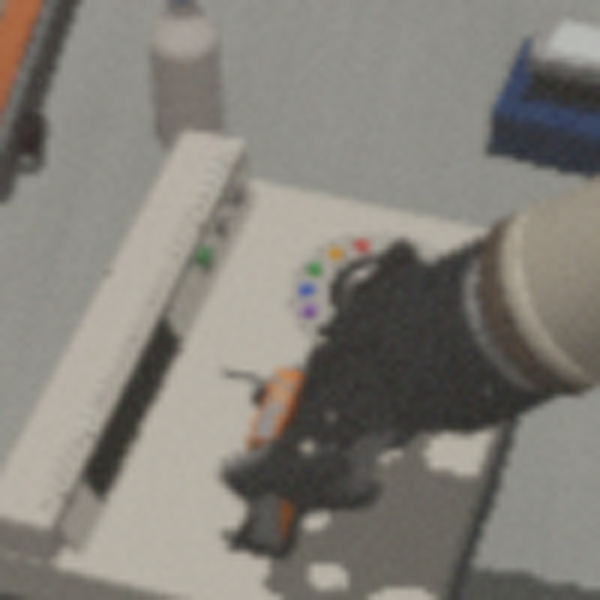

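View pics/d0t.png

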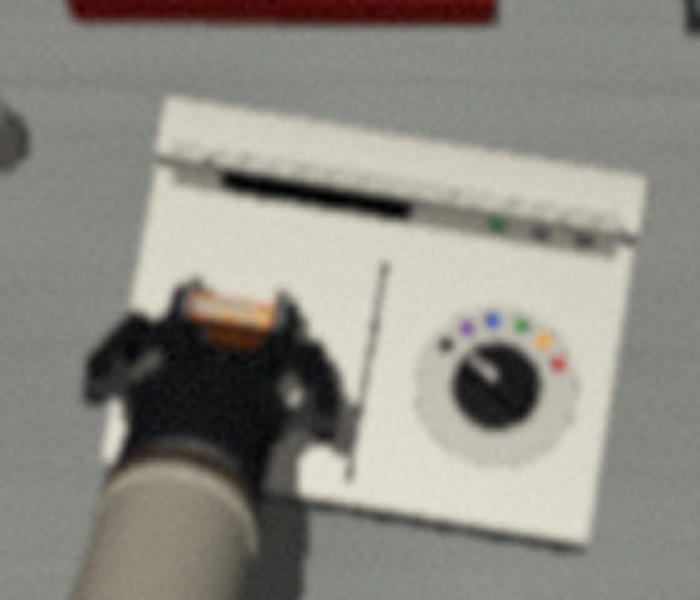

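No contact force, and the foot should already be ~18 mm inside the well (TCP z 0.121). I'll continue down to the floor.

Run:
```python
from snap import *
p=manip.observe()["eef_pos"].copy();p[0]=.6267;p[2]=.092
print(manip.line_to(p,speed=.02,contact_N=10)); st()
snap("side","e0",(220,150,320,250),6)
```

```text
True
t14.32 q [ 0.36  0.64 -0.85  2.29  2.11  0.84 -0.74] p [0.6274 0.0779 0.1042] F [ 1.2 -0.1  2.8] M [0.04 0.27 0.  ] w 0.0433
```

View pics/e0.png

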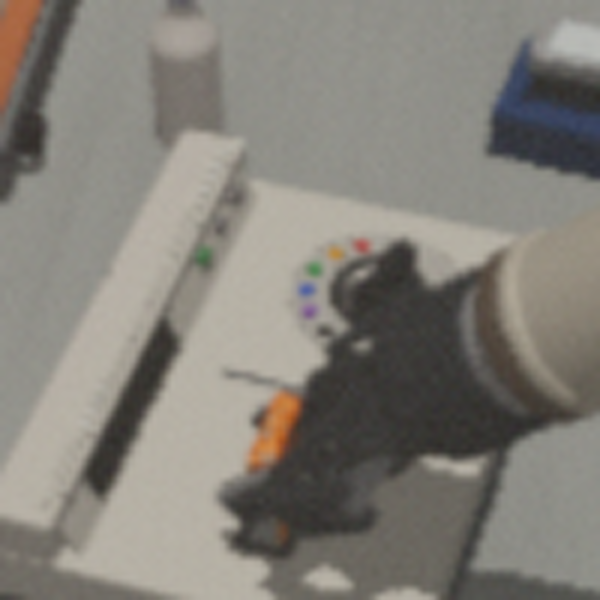

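Contact at TCP z 0.104, close to the expected fully-home height of ~0.103. I'll press further to confirm it's on the floor.

Run:
```python
from snap import *
p=manip.observe()["eef_pos"].copy();p[2]-=.012
print(manip.line_to(p,speed=.015,contact_N=22)); st(); manip.pause(.2); st()
```

```text
True
t14.68 q [ 0.36  0.64 -0.85  2.29  2.12  0.85 -0.74] p [0.6277 0.0779 0.1042] F [-4.  -1.   6.3] M [-0.03  0.55 -0.18] w 0.0434
t14.88 q [ 0.36  0.64 -0.85  2.29  2.12  0.85 -0.74] p [0.6277 0.0779 0.1042] F [-3.2 -0.7  6.5] M [-0.04  0.59 -0.2 ] w 0.0429
```

Run:
```python
from snap import *
fingers.ungrasp(); o=st()
M=R.from_rotvec(o["tcp_rot"]).as_matrix()
manip.line_to(o["eef_pos"]-M[:,2]*.11,speed=.15); o=st()
manip.line_to(o["eef_pos"]+[-.03,0,.10],speed=.2); st()
snap("side","f0",(220,170,320,270),6);snap("top","f0t",(200,130,340,250),5)
```

```text
t15.38 q [ 0.36  0.65 -0.85  2.29  2.12  0.85 -0.74] p [0.628  0.0777 0.104 ] F [ 0.2  0.2 -0.3] M [0.13 0.65 0.02] w 0.0854
t16.26 q [ 0.43  0.33 -1.    2.42  1.85  0.72 -0.68] p [0.5511 0.0896 0.1814] F [ 0.6 -0.3 -0.4] M [ 0.09  0.69 -0.04] w 0.0855
t17.36 q [ 0.55 -0.13 -1.    2.38  1.12  0.36 -0.05] p [0.521  0.0896 0.281 ] F [ 0.3  0.8 -0.4] M [ 0.1   0.78 -0.01] w 0.0858
```

View pics/f0.png

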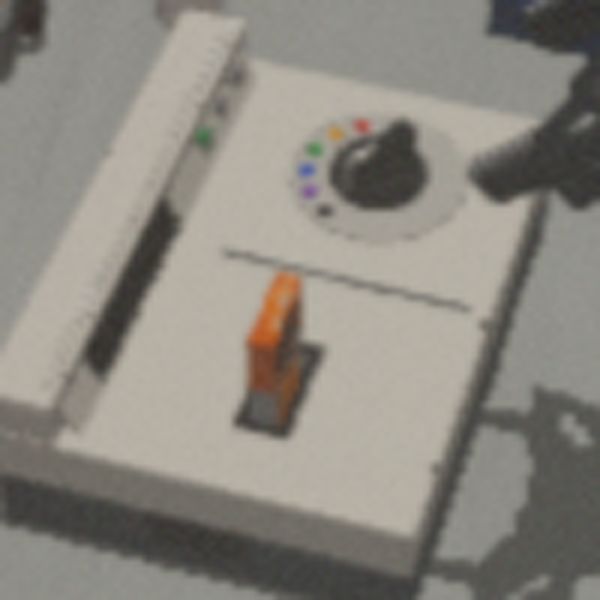

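View pics/f0t.png

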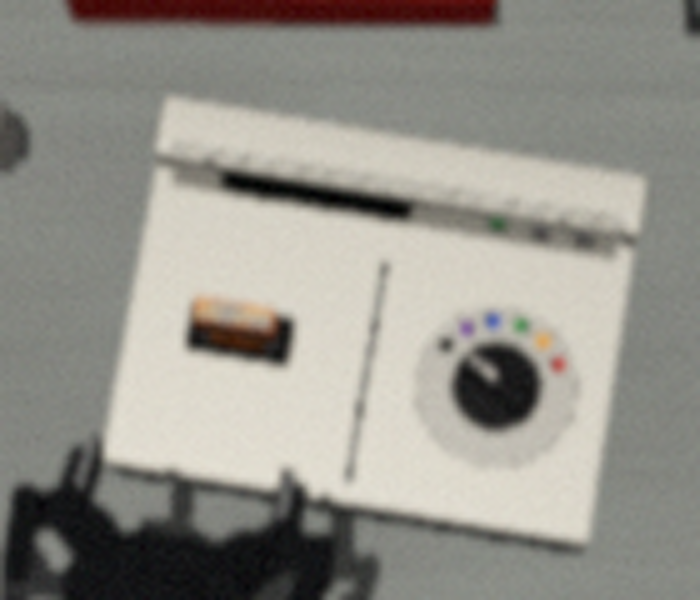

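```bash
python3 - <<'E'
from h import *
for z in(.138,.143,.148):
  print(z)
  for a,b in((.006,.022),(.006,-.022),(-.006,-.022),(-.006,.022)):
    P=W(PH,(-.02+a,.075+b,z)); print(((proj("side",P)[0]+.5-[220,170])*6-.5).round(),((proj("top",P)[0]+.5-[200,130])*5-.5).round())
E
python3 -c "
import cv2
a=cv2.imread('pics/f0.png');cv2.imwrite('pics/f0z.png',cv2.resize(a[250:450,220:340],None,fx=4,fy=3))"
```

```text
0.138
[255. 344.] [198. 299.]
[285. 275.] [277. 313.]
[309. 280.] [273. 334.]
[280. 350.] [194. 321.]
0.143
[255. 337.] [197. 298.]
[285. 268.] [277. 311.]
[309. 273.] [273. 332.]
[280. 342.] [193. 319.]
0.148
[255. 329.] [196. 296.]
[284. 260.] [276. 309.]
[309. 266.] [272. 331.]
[280. 335.] [193. 318.]
```

View pics/f0z.png

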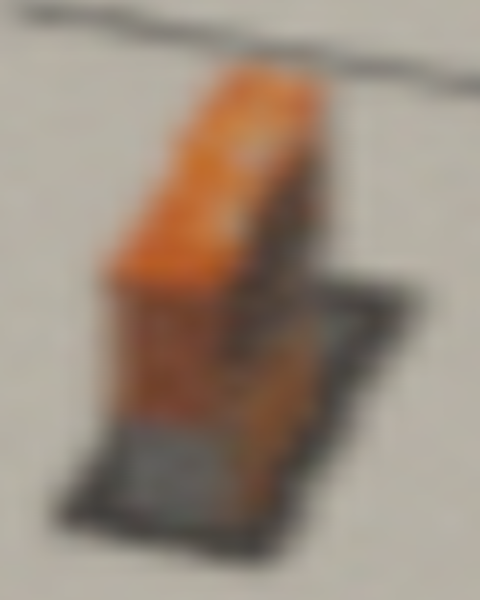

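Seated upright. The image heights fit z 0.138–0.141, so I'll verify by touching the top with closed fingertips. First I'll plan the tool-down joint branches.

```bash
cat >> h.py <<'E'
def down(ya): # tool down, tool y at world angle ya
    y=np.array([np.cos(ya),np.sin(ya),0]);z=np.array([0,0,-1.]);return R.from_matrix(np.c_[np.cross(y,z),y,z])
SEL=W(PH,(-.025,-.075,.096)); A0=PH[2]+np.radians(60)
E
python3 - <<'E'
from h import *
np.set_printoptions(precision=3,suppress=True)
t=W(PH,(-.02,.075,.2))
for k in(.5,-.5):
  for lab,a in(("0",0),("mid",-.63),("3",-1.257)):
    for z in(.2,.09):
      print(k,lab,z,manip.inverse_kinematics([SEL[0],SEL[1],z],down(A0+a+k*np.pi).as_rotvec()))
  print("top",manip.inverse_kinematics(t,down(PH[2]+np.pi*k).as_rotvec()),manip.inverse_kinematics(t,down(A0+np.pi*k).as_rotvec()))
E
```

```text
0.5 0 0.2 [ 0.115  0.383 -0.06   1.764  0.027  0.995  2.507]
0.5 0 0.09 [ 0.405  0.565 -0.439  1.829  0.317  0.818  2.269]
0.5 mid 0.2 [ 0.3    0.398 -0.295  1.758  0.134  1.005  1.787]
0.5 mid 0.09 [ 0.508  0.596 -0.579  1.825  0.423  0.846  1.554]
0.5 3 0.2 [ 0.374  0.41  -0.391  1.755  0.18   1.012  1.122]
0.5 3 0.09 [ 0.547  0.612 -0.634  1.824  0.466  0.859  0.894]
top [ 0.318  0.519 -0.672  1.672  0.358  1.078  0.953] [ 0.228  0.488 -0.543  1.675  0.282  1.057  2.059]
-0.5 0 0.2 [ 0.794  0.578 -0.993  1.741  0.534  1.119 -1.047]
-0.5 0 0.09 [ 0.828  0.82  -1.08   1.815  0.839  1.048 -1.265]
-0.5 mid 0.2 [ 0.922  0.733 -1.252  1.738  0.739  1.234 -1.832]
-0.5 mid 0.09 [ 0.892  0.921 -1.217  1.813  0.962  1.145 -1.975]
-0.5 3 0.2 [-0.291  0.409  0.459  1.779 -0.211  1.002 -1.688]
-0.5 3 0.09 [-0.284  0.564  0.459  1.853 -0.336  0.801 -1.587]
top [-0.521  0.463  0.459  1.702 -0.233  1.03  -1.711] [ 0.516  0.636 -0.991  1.665  0.573  1.159 -1.304]
```

Run:
```python
from snap import *
fingers.close_gripper(30); st()
q=manip.inverse_kinematics(W(PH,(-.02,.075,.27)),down(A0+np.pi/2).as_rotvec());print(q.round(2))
manip.goto_joints(q); st()
t=W(PH,(-.018,.075,.16))
manip.line_to(t,rot=down(A0+np.pi/2).as_rotvec(),speed=.15); st()
t[2]=.132
print(manip.line_to(t,speed=.02,contact_N=12)); st()
manip.pause(.1);st()
t[2]=.2
manip.line_to(t,speed=.15); st()
```

```text
t18.23 q [ 0.55 -0.14 -1.    2.38  1.12  0.36 -0.04] p [0.5212 0.0897 0.2815] F [-0.8 -0.2 -0.1] M [ 0.12  0.8  -0.01] w 0.0001
[ 0.1   0.39 -0.36  1.61  0.15  1.17  2.17]
t20.13 q [ 0.1   0.39 -0.36  1.61  0.15  1.17  2.16] p [0.6078 0.0814 0.27  ] F [0.2 0.3 0.2] M [-0.03  0.04  0.01] w -0.0001
t21.02 q [ 0.08  0.5  -0.34  1.71  0.2   0.96  2.13] p [0.6107 0.0815 0.161 ] F [-0.  -0.3  0.2] M [-0.03 -0.08  0.04] w 0.0002
True
t22.04 q [ 0.07  0.53 -0.33  1.72  0.21  0.92  2.12] p [0.6103 0.0812 0.1382] F [-0.1 -0.2  3.2] M [-0.04  0.16  0.03] w 0.0002
t22.14 q [ 0.07  0.53 -0.33  1.72  0.21  0.92  2.12] p [0.6102 0.0812 0.1382] F [-0.3  1.1  5.4] M [-0.07  0.06 -0.03] w 0.0002
t22.71 q [ 0.09  0.46 -0.35  1.67  0.18  1.04  2.14] p [0.6095 0.081  0.1994] F [-0.4 -0.3 -0.2] M [-0.   -0.    0.02] w 0.0
```

The top was touched at z 0.1382, and it should be 0.138 when fully home, so it's fully seated. Next, the selector.

Run:
```python
from snap import *
manip.line_to([.60,.02,.24],speed=.2)
fingers.ungrasp()
rot=down(A0+np.pi/2).as_rotvec()
manip.line_to([.580,-.067,.20],rot=rot,speed=.2);st()
manip.line_to([.580,-.067,.125],rot=rot,speed=.1);o=st(); print(rot,o["tcp_rot"])
snap("side","g0",(220,120,340,240),5);snap("top","g0t",(230,130,370,250),5)
```

```text
t24.65 q [ 0.31  0.4  -0.31  1.76  0.14  1.01  2.41] p [ 0.5805 -0.0659  0.2005] F [-1.  1. -0.] M [ 0.07 -0.01  0.06] w 0.0856
t25.55 q [ 0.3   0.49 -0.29  1.81  0.18  0.86  2.38] p [ 0.5806 -0.0668  0.1256] F [-0.6  0.8 -0.1] M [ 0.01 -0.04  0.01] w 0.0855
[ 1.35430446 -2.83468937 -0.        ] [-1.35414972e+00  2.83362839e+00 -7.84807034e-04]
```

View pics/g0.png

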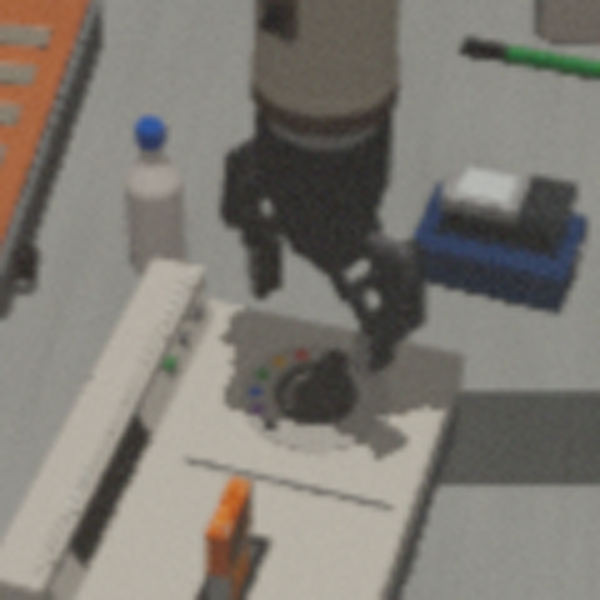

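View pics/g0t.png

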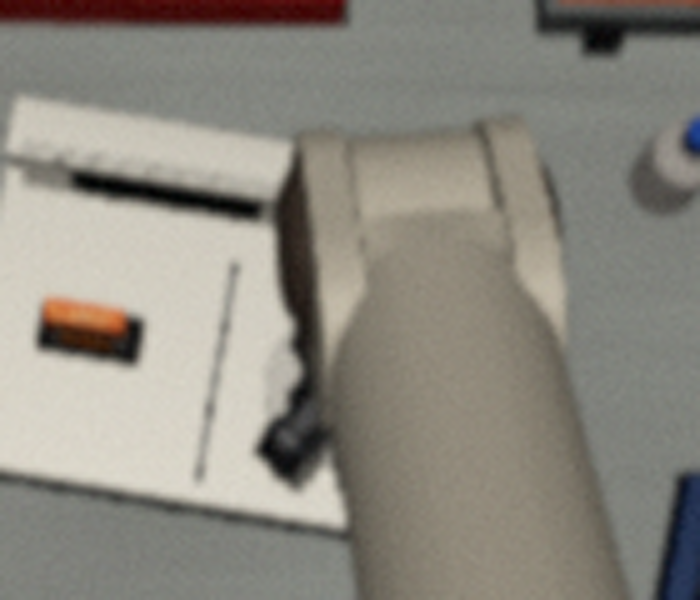

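Jaws straddle the bar, perpendicular to it. The side view still shows the dots, which will help later. Going down.

Run:
```python
from snap import *
print(manip.line_to([.580,-.067,.0885],speed=.05,contact_N=6));st()
fingers.close_gripper(70);o=st()
print("tool y", np.degrees(np.arctan2(*R.from_rotvec(o["tcp_rot"]).as_matrix()[:2,1][::-1])), np.degrees(A0+np.pi/2))
snap("side","g1",(220,120,340,240),5)
```

```text
False
t26.53 q [ 0.29  0.54 -0.28  1.83  0.2   0.79  2.36] p [ 0.5802 -0.067   0.0886] F [ 0.5 -0.6 -0.4] M [-0.01 -0.02 -0.02] w 0.085
t27.21 q [ 0.29  0.54 -0.28  1.83  0.2   0.79  2.36] p [ 0.5815 -0.0681  0.0891] F [ 4.8 -4.  -0.6] M [-0.65 -0.84 -0.15] w 0.01
tool y 141.01098691010142 141.07331755186178
```

View pics/g1.png

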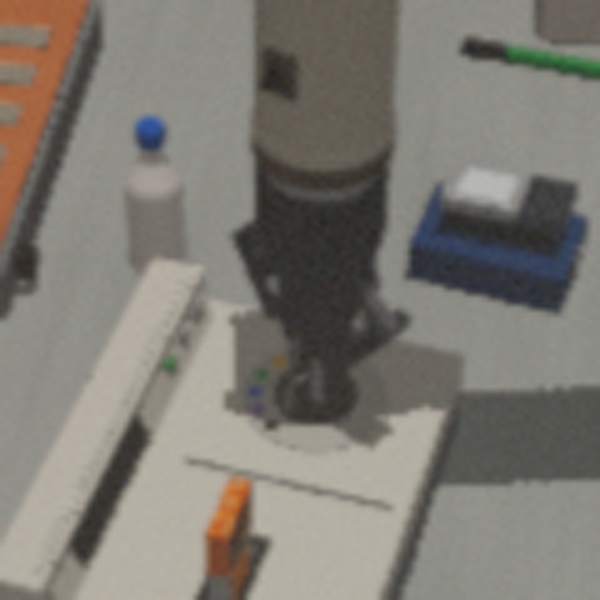

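```bash
cat >> snap.py <<'E'
C=[.5815,-.0681,.0888]
def ang(): return A0+np.pi/2-np.arctan2(*R.from_rotvec(manip.observe()["tcp_rot"]).as_matrix()[:2,1][::-1])
def turn(deg,sp=.02):
    manip.line_to(C,rot=down(A0+np.pi/2-np.radians(deg)).as_rotvec(),speed=sp)
    o=manip.observe();print("cmd%5.1f act%6.2f t%.2f"%(deg,np.degrees(ang()),o["clock"]),"p",o["eef_pos"].round(4),"F",o["wrist_force"].round(1),"M",o["wrist_torque"].round(3),"w",round(o["width"],4))
E
python3 - <<'E'
from snap import *
for d in(0,3,6,9): turn(d)
E
```

```text
cmd  0.0 act  0.02 t27.51 p [ 0.5815 -0.0682  0.089 ] F [ 0.7 -1.4  2.2] M [-0.265 -0.117 -0.188] w 0.01
cmd  3.0 act  2.90 t27.76 p [ 0.5815 -0.0682  0.089 ] F [ 0.  -0.9  3.9] M [-0.322  0.025  0.156] w 0.0102
cmd  6.0 act  5.86 t28.01 p [ 0.5815 -0.0681  0.089 ] F [ 0.2 -1.9  4.7] M [-0.374  0.108  0.197] w 0.0108
cmd  9.0 act  8.90 t28.26 p [ 0.5815 -0.0681  0.089 ] F [-0.5 -1.7  5.8] M [-0.251  0.097  0.08 ] w 0.0105
```

Run:
```python
from snap import *
for d in range(12,61,3): turn(d)
```

```text
cmd 12.0 act 11.89 t28.51 p [ 0.5815 -0.0681  0.089 ] F [-0.9 -2.1  3.3] M [-0.366  0.256  0.151] w 0.0099
cmd 15.0 act 14.91 t28.76 p [ 0.5815 -0.0681  0.089 ] F [-0.2 -1.1  5.4] M [-0.273  0.104  0.065] w 0.0101
cmd 18.0 act 17.92 t29.01 p [ 0.5815 -0.068   0.089 ] F [-0.  -2.3  5. ] M [-0.183  0.125 -0.089] w 0.0105
cmd 21.0 act 20.91 t29.26 p [ 0.5814 -0.068   0.089 ] F [-0.4 -2.   5.6] M [-0.198  0.14  -0.017] w 0.0102
cmd 24.0 act 23.91 t29.51 p [ 0.5814 -0.068   0.089 ] F [-1.  -2.1  5.3] M [-0.169  0.113 -0.004] w 0.0105
cmd 27.0 act 26.88 t29.76 p [ 0.5815 -0.068   0.089 ] F [-0.3 -1.4  6.9] M [-0.229 -0.008  0.189] w 0.0101
cmd 30.0 act 29.87 t30.01 p [ 0.5814 -0.0679  0.089 ] F [-0.2 -1.   6. ] M [-0.222  0.205  0.244] w 0.0101
cmd 33.0 act 32.89 t30.26 p [ 0.5814 -0.0679  0.089 ] F [-0.3 -1.4  5.5] M [-0.173  0.107  0.087] w 0.0104
cmd 36.0 act 35.89 t30.51 p [ 0.5815 -0.0679  0.0891] F [-0.3 -1.9  5.8] M [-0.12   0.214  0.083] w 0.0103
cmd 39.0 act 38.90 t30.76 p [ 0.5814 -0.0679  0.089 ] F [-0.8 -0.3  5.8] M [-0.006  0.141  0.113] w 0.0103
cmd 42.0 act 41.90 t31.01 p [ 0.5814 -0.0678  0.089 ] F [-0.6 -1.5  4.7] M [-0.149  0.158  0.005] w 0.0097
cmd 45.0 act 44.90 t31.26 p [ 0.5814 -0.0678  0.089 ] F [-1.5 -0.3  5.5] M [-0.176  0.158  0.102] w 0.01
cmd 48.0 act 47.89 t31.51 p [ 0.5814 -0.0678  0.089 ] F [-0.9 -1.7  6.4] M [-0.091  0.162  0.076] w 0.01
cmd 51.0 act 50.87 t31.76 p [ 0.5814 -0.0678  0.089 ] F [-1.4 -1.5  6.3] M [-0.107  0.209  0.177] w 0.0102
cmd 54.0 act 53.86 t32.01 p [ 0.5814 -0.0677  0.089 ] F [-1.1 -0.6  6.5] M [-0.212  0.148  0.245] w 0.0102
cmd 57.0 act 56.86 t32.26 p [ 0.5814 -0.0677  0.089 ] F [-0.1 -2.   5.8] M [-0.188  0.127  0.19 ] w 0.0099
cmd 60.0 act 59.88 t32.51 p [ 0.5814 -0.0677  0.089 ] F [-0.6 -1.   6. ] M [-0.076  0.072  0.057] w 0.01
```

Torque peaks at 6°, 30° and 54° match the 24° ripple, so the bar follows without lag and two clicks are passed. Now the last stretch to 72°.

Run:
```python
from snap import *
for d in (63,66,68,70,71,72): turn(d,.015)
Z=[]
for i in range(12):
    manip.pause(.05);Z.append(manip.observe()["wrist_torque"][2])
print(np.mean(Z),np.degrees(ang()))
snap("side","h1",(250,160,310,220),10);snap("top","h1t")
```

```text
cmd 63.0 act 62.90 t32.76 p [ 0.5814 -0.0676  0.089 ] F [-0.7 -0.2  6.6] M [-0.048  0.075 -0.02 ] w 0.0102
cmd 66.0 act 65.89 t33.01 p [ 0.5814 -0.0676  0.089 ] F [-1.7  0.1  5.6] M [-0.019  0.134  0.054] w 0.0101
cmd 68.0 act 67.89 t33.26 p [ 0.5815 -0.0676  0.089 ] F [ 0.2 -0.7  5.6] M [-0.024  0.152  0.018] w 0.01
cmd 70.0 act 69.91 t33.51 p [ 0.5815 -0.0675  0.089 ] F [-1.9  0.   5.8] M [ 0.03   0.159 -0.064] w 0.0099
cmd 71.0 act 70.90 t33.76 p [ 0.5815 -0.0676  0.089 ] F [-0.7 -0.8  5.5] M [ 0.043  0.127 -0.018] w 0.0101
cmd 72.0 act 71.87 t34.01 p [ 0.5815 -0.0676  0.089 ] F [-1.   0.   5.7] M [-0.031  0.048  0.089] w 0.0103
0.08736490735168227 71.86785428635694
```

View pics/h1.png

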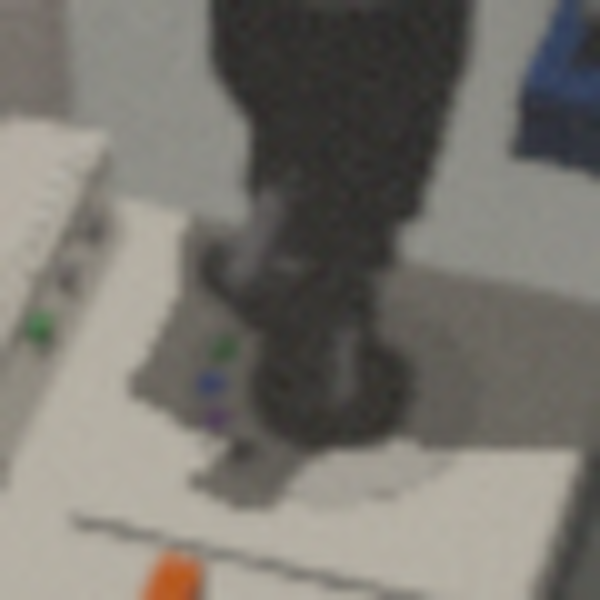

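View pics/h1t.png

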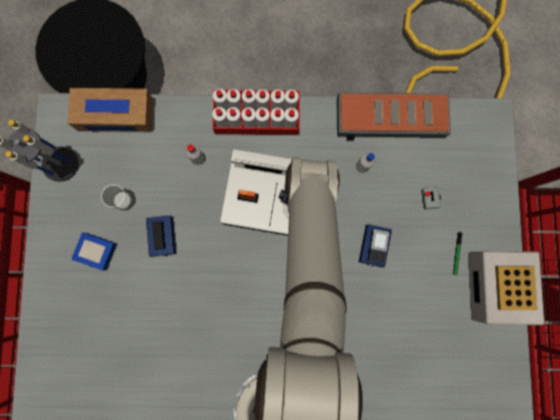

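Run:
```python
import numpy as np
from scipy.optimize import least_squares
a=np.array([3,6,9,12,15,18,21,24,27,30,33,36,39,42,45,48,51,54,57,60,63,66,68,70,71,72])
m=np.array([.156,.197,.08,.151,.065,-.089,-.017,-.004,.189,.244,.087,.083,.113,.005,.102,.076,.177,.245,.19,.057,-.02,.054,.018,-.064,-.018,.087])
f=lambda p:p[0]+p[1]*a+p[2]*np.sin(np.radians(15*(a-p[3])))-m
s=least_squares(f,[.09,0,.07,0]);J=np.linalg.inv(s.jac.T@s.jac)*2*s.cost/22
print(s.x,np.sqrt(np.diag(J)))
```

```text
[8.43147436e-02 8.73315814e-05 1.02147848e-01 6.11613859e-01] [2.55751206e-02 5.77031013e-04 1.77167947e-02 6.26928815e-01]
```

Run:
```python
from snap import *
turn(72.5,.01)
Z=[]
for i in range(20):
    manip.pause(.1);Z.append(manip.observe()["wrist_torque"][2])
print(np.mean(Z),np.degrees(ang())); st()
snap("side","z")
```

```text
cmd 72.5 act 72.38 t34.96 p [ 0.5815 -0.0676  0.089 ] F [-2.3 -1.4  6. ] M [-0.098  0.077  0.051] w 0.0102
0.08082770733722636 72.37141944378831
t36.96 q [ 0.05  0.53  0.02  1.84 -0.02  0.78  1.28] p [ 0.5815 -0.0676  0.089 ] F [-1.  -0.3  5.5] M [-0.01  0.09  0.11] w 0.0101
```

View pics/z.png

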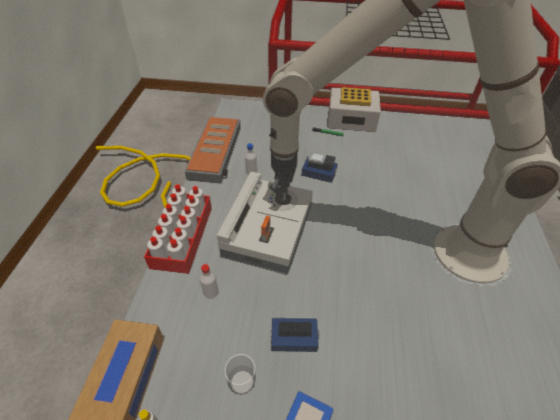

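The standard is standing in the well (266,229), the gripper is holding the selector (283,198), and everything else is where it was. Signing off.

```bash
python3 -c "
from plant import job,manip
print(job.sign_off()); print(manip.observe()['clock'])"
```

```text
the job is handed in; nothing more can be done
None
the job is handed in; nothing more can be done
```

The amber standard is standing ribbed end up in the sample well and released. The filter selector is held at the third stop. I handed the job in at about 37 s of the allowed 72 s.

**Standard:** I touched its top with the closed fingertips and met it at 138.2 mm above the bench. Fully home is 138 mm, so it is seated. Image estimates of the same height scattered by a couple of millimetres.

**Selector:** I turned it clockwise in small steps. The torque ripple showed peaks near 6°, 30° and 54°, so the bar followed the hand. A fit put the bar about 0.6° (± 0.6°) behind the hand. I stopped with the hand at 72.4° (third click 72°), having never gone past 72.5°. It held steady for 2 s before hand-in, at 70 N grip.

**What did not fully agree:**
- The gripper hid the pointer, so I could not confirm the green dot by eye; the stop rests on hand angle and torque.
- The mean holding torque read about 0.08 N m, against the expected 0.12. That is within the sensor's noise and the ripple.

The last pictures show everything else where it started, including the blank and its rest.

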